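# Set up the nut grinder on the stall

### The job

Set up the nut grinder. First slide its round grey motor base over the table, without lifting or tipping it, into the wooden corner ledge until it touches both arms of the ledge. Then set the capped steel jar upright on the middle of the base and turn it until it drops fully down over the drive coupling, without forcing it; let go, leaving the base in its corner and the other things on the stall where they are.

Things in the scene. Friction and masses are not known exactly. Their poses are not given: they have to be found in the camera images.
- base: grinder's motor base: loose round grey plastic block, 110 mm wide (too wide to grasp) up to 45 mm height, tapering to a flat deck 96 mm wide at 60 mm height; about 0.8 kg, slides when pushed low with 4 to 10 N. Origin centre of underside, z up; its yaw means nothing
- deck (a point): centre of the base's deck, 60 mm above the base's origin. Here stands the steel drive coupling: a cross of four equal round-topped arms, 8 mm wide, reaching 19 mm out and 11 mm up. It stands at any angle, unrelated to the base's yaw, and NOT reported (this point's axes are the base's): see or feel it. It turns only stiffly
- jar: grinder's jar: steel, 72 mm wide, 100 mm tall, about 0.32 kg, upright. Below are four black square feet 14 mm high, parted by a cross of two open slots 13 mm wide and 14 mm high along the jar's x and y axes. Origin centre of the underside, z up. The feet reach the deck only where slots and coupling arms line up within about 7 degrees (every 90 degrees of turn); else the jar stops 11 mm higher
- cap (a point): centre of the jar's black round cap, the place to grip: 52 mm wide, reaching from 62 to 100 mm above the jar's underside; this point is at 81 mm
- ledge: fixed wooden corner ledge: two straight lips 18 mm thick, 26 mm high, 125 mm long, at right angles, meeting at its +x end and open towards its -x. Origin on the table; each lip's inner face is 55 mm from it, in the directions +45 and -45 degrees from the ledge's x axis
- home (a point): point on the table at the ledge's origin: the centre of the base's underside lies here once the base touches both lips; same axes as the ledge
- nut_jar: bystander: sealed amber jar of nuts with a black cap, round, 68 wide, 120 tall; origin centre of underside
- weight: bystander: brass knobbed scale weight, 52 wide, 58 tall, standing behind the ledge; origin centre of underside
- padlock: bystander: steel padlock lying flat, 45 x 50 x 20 with a shackle reaching 62 along its +x; origin under the centre of its case
- calculator: bystander: pocket calculator, 150 (x) x 100 (y) x 19 high; origin centre of underside
- tin: bystander: plain closed aluminium can, 68 wide, 80 tall; origin centre of underside
- scoop: bystander: steel spoon lying along its x, about 200 long

How it is judged:
By the outcome, as a careful person would: the job done as asked, in the order asked, and still so for the second after the job is handed in, with the robot touching nothing.
It also fails if it takes over 70 s, if anything falls off the work surface, if the arm or the gripper's body presses on something with over 40 N, if the wrist force passes 120 N, or if a joint passes its speed limit or range.

### The arm

A 6-joint arm with a two-finger parallel gripper is mounted at the origin on the work surface. World frame = base frame: x ahead of the robot, y to its left, z up, the work surface at z = 0. Lengths are in m, angles in rad, forces in N, time in s.
With the tool pointing down it reaches from about 0.375 to 0.975 m from the base axis. Payload 3.8 kg.
Tool frame: the origin (TCP) lies where the fingers leave the gripper's body, on its centre line; the fingertips stand 73 mm ahead of it and the grasp point (between the pads) lies 54 mm ahead of it; z points along the fingers, y is the line along which they close (so a half turn about z gives the same grasp; the last joint's range is limited). The gripper opens to 85 mm and grips with 20 to 120 N. Pads are 22 mm wide; open, the fingers measure 114 mm over their backs; the gripper's body (76 mm by 85 mm) begins 54 mm behind the grasp point. The pads swing forward as they close: fully open they stand 13 mm farther back than shut.
Start: joints at [-1.332, 0.264, 1.604, -0, 1.274, -0.037], TCP at [0.184, -0.649, 0.304] pointing down, gripper open.
Joint ranges: [-2.63, 2.63], [-0.94, 2.18], [0.31, 2.57], [-1.31, 4.45], [0, 2.66], [-2.55, 2.55]. Speed limits (rad/s): [2.57, 2.57, 3.14, 3.14, 3.14, 3.14].

### API

Orientations are given as a rotation vector (axis times angle).
In Python, from workcell import read_state, viewer, bot gives the robot as it stands.
- The arm moves only by the tool jog_arm, never from a script. Its argument "increments" is a list that holds one entry, the list of rows, each a list of 7 numbers: the shift along the tool's x, y, z in units of 30 mm (1.0 is 30 mm), then the turn, a rotation vector about the tool's x, y, z in units of 6 degrees (1.0 is 6 degrees), then the opening, from -1 (shut) to 1 (fully open). A call has exactly 5 rows; each row shifts and turns the commanded pose from where the row before left it, along the tool's axes as they then stand; what a row does not reach is not made up. A row lasts 1/12 s, in which the tool goes at most 41.7 mm and 7.16 degrees, less where a joint would pass 70% of its speed; a pose out of reach is approached as far as the arm can. A call is refused whole if a number of a shift passes 1 or a number of a turn 1, either way. A call with a gripper value outside its range is refused whole. The fingers move at their own pace and stop on an object; "force" is the grip in N (left out, the last holds). Time passes only in rows, so rows that do not move let the fingers close, or fill a call up. It gives the time, the measured TCP pose, the force, the opening and the grip force at its end, in the units of the state.
- read_state(): the state, without advancing time (a new reading comes with each control period).
- viewer.read_camera(name): name is "scene" or "top" or "wrist"; returns (picture, depth): 480x640x3 uint8, blue, green, red; 480x640 float32, m along the optical axis (not along the pixel's ray), 0 where there is no reading.
- viewer.camera_params(name): a dict with "fx", "fy", "cx", "cy" (pixels), "R" (3x3) and "t" (3): a world point X has camera coordinates R X + t; the wrist camera has in their place "hand_eye" (4x4, takes a point from camera to tool coordinates, whose origin is the TCP and whose axes are the flange's). Camera axes: x right, y down, z forward; pixel columns grow to the right and rows downward; lengths in m; the calibration is good to about 2 mm. A picture is of the moment at which its call begins: read the wrist's pose just before it. camera_params takes no time and is no camera call.
- bot.finish_job(): hands the job in; it is judged then, once.
The state is a dict: "time": time; "q": joint angles; "joint_vel": joint speeds; "joint_torque": joint torques, N m; "tool_pos": TCP position; "tcp_rot": TCP orientation; "wrist_force": force on the tool from outside, world axes, zero at the start; "torque": the same for the moment, N m; "width": opening from 0.0 (shut) to 1.0 (fully open); "grip_force": force on a finger pad.
Only numpy, scipy, OpenCV 4.12 (cv2) and the standard library are available. Lean on these libraries where they do the work, as an engineer would, in place of code of your own. Each camera call takes 0.05 s, during which the arm holds its last target. There are 200 camera calls.

## Working session

There is one attempt and no reset: what is moved stays moved. The work goes in short steps, Python scripts to look and compute and a tool call to move; the robot and the scene stay as the last step left them, time stands still between calls to the robot, and variables do not carry over. Pictures are saved under pics/ and viewed, at most 10 in all, crops included, and the job is handed in when it is done.

Besides the shell and the picture viewer there is one more tool, called after "Emit:" as name(argument=value, ...), one argument or row to a line, values as JSON. jog_arm: Moves the arm, as the interface text tells. Its arguments: {"type":"object","properties":{"increments":{"type":"array","items":{"type":"array","items":{"type":"array","items":{"type":"number"}}}},"force":{"type":"number"}},"required":["increments"]}

```bash
ls; mkdir -p pics; cat > h.py <<'E'
import numpy as np, cv2
from workcell import read_state, viewer, bot
from scipy.spatial.transform import Rotation as Ro
def cam(n):
    s=read_state(); im,d=viewer.read_camera(n); p=viewer.camera_params(n)
    if 'R' in p: R=np.array(p['R']); t=np.array(p['t']); Rc=R.T; c=-R.T@t
    else:
        T=np.eye(4);T[:3,:3]=Ro.from_rotvec(s['tcp_rot']).as_matrix();T[:3,3]=s['tool_pos']
        M=T@np.array(p['hand_eye']); Rc=M[:3,:3]; c=M[:3,3]
    return im,d,dict(fx=p['fx'],fy=p['fy'],cx=p['cx'],cy=p['cy'],Rc=Rc,c=c)
def ray(p,uv,z):
    uv=np.atleast_2d(uv).astype(float)
    v=np.c_[(uv[:,0]-p['cx'])/p['fx'],(uv[:,1]-p['cy'])/p['fy'],np.ones(len(uv))]@p['Rc'].T
    return p['c']+v*((z-p['c'][2])/v[:,2])[:,None]
def cloud(d,p):
    v,u=np.indices(d.shape); P=np.stack([(u-p['cx'])/p['fx']*d,(v-p['cy'])/p['fy']*d,d],-1)
    return P@p['Rc'].T+p['c']
def proj(p,X):
    Y=(np.atleast_2d(X)-p['c'])@p['Rc']; return np.c_[Y[:,0]/Y[:,2]*p['fx']+p['cx'],Y[:,1]/Y[:,2]*p['fy']+p['cy']]
E
python3 - <<'E'
from h import *
for n in ['top','scene']:
    im,d,p=cam(n); cv2.imwrite(f'pics/{n}0.png',im); np.savez(f'{n}0.npz',im=im,d=d,**p); print(n,p['c'],p['fx'],(d>0).mean()); print(p['Rc'].round(2))
print(read_state())
E
```

```text
pics
top [ 0.47277026 -0.05824869  1.15430381] 477.74660040922424 0.9960319010416666
[[ 0.02 -1.    0.04]
 [-1.   -0.02  0.  ]
 [-0.   -0.04 -1.  ]]
scene [1.11012538 0.12521029 0.99181717] 549.4649831399117 0.99591796875
[[-0.32  0.79 -0.52]
 [ 0.95  0.28 -0.17]
 [ 0.01 -0.55 -0.84]]
{'time': 0.1, 'q': array([-1.33192314e+00,  2.64672703e-01,  1.60523842e+00, -3.23168121e-05,
        1.27368689e+00, -3.68977835e-02]), 'joint_vel': array([-0.00058267, -0.00130105, -0.0022632 , -0.00173127,  0.00215456,
        0.00029489]), 'joint_torque': array([-2.05512083e-04, -5.16708469e+01, -3.68590987e+01, -1.50083133e-04,
        6.25580113e-03,  4.57984317e-08]), 'tool_pos': array([ 0.18366582, -0.64900252,  0.30268928]), 'tcp_rot': array([-3.10980013e+00, -4.31549657e-01,  3.65617162e-04]), 'wrist_force': array([-0.18106251, -0.3531696 , -0.9028787 ]), 'torque': array([-0.00856196, -0.02919036, -0.04291657]), 'grip_force': 0.0, 'width': 0.9959771511472858}
```

View pics/top0.png

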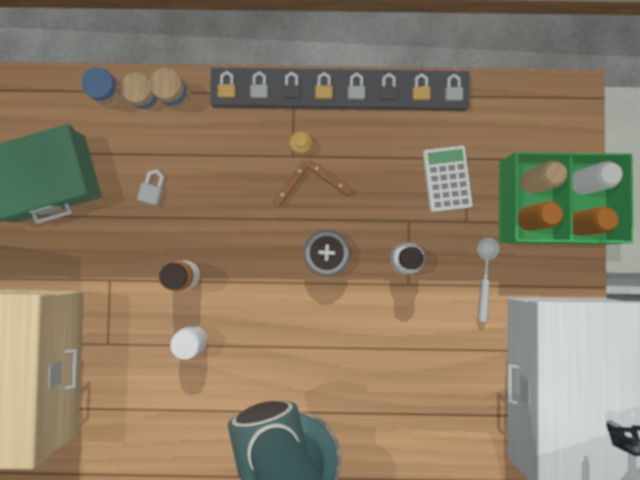

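View pics/scene0.png

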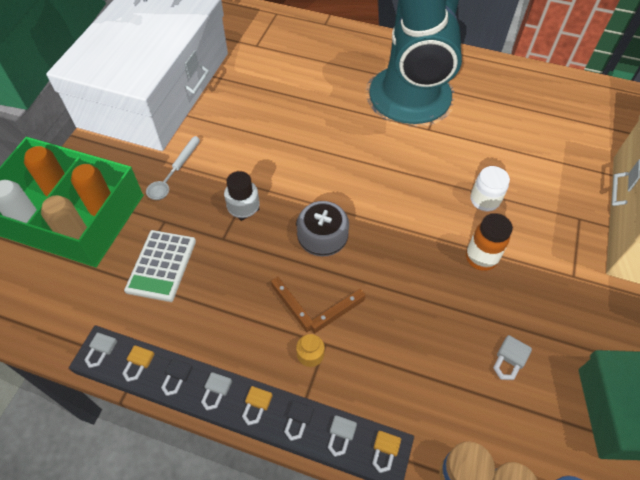

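The top view shows the base at (327,253) with its coupling cross and the ledge apex at (307,163), with lip ends at (278,203) and (350,192). The jar is at (408,258), the weight at (300,142), and the nut jar at (180,275). The scene view agrees with this layout.

```bash
python3 - <<'E'
from h import *
def circ(P):
    A=np.c_[2*P[:,:2],np.ones(len(P))]; b=(P[:,:2]**2).sum(1); s=np.linalg.lstsq(A,b,rcond=None)[0]; return s[:2],np.sqrt(s[2]+s[:2]@s[:2])
for n in ['top','scene']:
    z=np.load(n+'0.npz'); im,d=z['im'],z['d']; p={k:z[k] for k in ['fx','fy','cx','cy','Rc','c']}
    C=cloud(d,p); hsv=cv2.cvtColor(im,cv2.COLOR_BGR2HSV)
    def near(x,y,r): return np.hypot(C[...,0]-x,C[...,1]-y)<r
    tb=C[near(.45,-.07,.15)&(C[...,2]<.01)]; print(n,'table z',np.median(tb[:,2]))
    bx,by=ray(p,(327,253),.06)[0][:2] if n=='top' else ray(p,(323,220),.06)[0][:2]
    m=near(bx,by,.062)
    deck=m&(C[...,2]>.055)&(C[...,2]<.064); Q=C[deck]
    (c,r),_,=cv2.minEnclosingCircle(Q[:,:2].astype(np.float32)),0
    print('base deck',c,r,len(Q), 'mean',Q.mean(0))
    # coupling: bright pixels
    w=m&(hsv[...,2]>150)&(hsv[...,1]<60)&(C[...,2]>.05)
    vu=np.argwhere(w)[:,::-1]; X=ray(p,vu,.071)[:,:2]; cc=X.mean(0); dx=X-cc; 
    a=np.arctan2(dx[:,1],dx[:,0]); rr=np.hypot(*dx.T); k=rr>.009
    print('coupling',cc,len(X),'ang',np.degrees(np.angle((np.exp(4j*a[k])*rr[k]).sum())/4),rr.max())
    # jar cap
    jx,jy=ray(p,(411,258) if n=='top' else (240,183),.1)[0][:2]; m=near(jx,jy,.05)
    Q=C[m&(C[...,2]>.095)&(C[...,2]<.106)]; c,r=cv2.minEnclosingCircle(Q[:,:2].astype(np.float32)); print('cap',c,r,len(Q),Q.mean(0))
    # ledge: brown lips top z .026
    lx,ly=ray(p,(307,165) if n=='top' else (308,320),.026)[0][:2]; 
    L=C[near(lx,ly,.16)&(C[...,2]>.021)&(C[...,2]<.031)]; print('ledge pts',len(L))
    np.save(n+'_ledge.npy',L)
    # fit two lips: RANSAC-less: dominant lines
    rng=np.random.default_rng(0); R=L[:,:2].copy(); 
    for i in range(2):
        best=0
        for _ in range(500):
            a_,b_=R[rng.choice(len(R),2,False)]; v=b_-a_; l=np.linalg.norm(v)
            if l<.05: continue
            nn=np.array([-v[1],v[0]])/l; k=abs((R-a_)@nn)<.010
            if k.sum()>best: best=k.sum(); K=k
        S=R[K]; vx,vy,x0,y0=cv2.fitLine(S.astype(np.float32),cv2.DIST_L2,0,.01,.01).ravel()
        t=(S-[x0,y0])@[vx,vy]; q=(S-[x0,y0])@[-vy,vx]
        print('lip',x0,y0,'dir',np.degrees(np.arctan2(vy,vx)),'t',t.min(),t.max(),'q',np.percentile(q,[3,97]),len(S)); R=R[~K]
    for nm,uv in dict(weight=(300,142),nut=(180,275)).items():
        if n=='top': print(nm, C[uv[1],uv[0]])
E
```

```text
top table z -0.0006495212986702414
base deck (0.4901662766933441, -0.07603824883699417) 0.05099073052406311 1332 mean [ 0.48972384 -0.07545634  0.05946679]
coupling [ 0.39536759 -0.36741663] 191 ang -25.016852401558765 0.7500681185085627
cap (0.4806279242038727, -0.2635723352432251) 0.02564375288784504 421 [ 0.48052681 -0.26330216  0.09936022]
ledge pts 1085
lip 0.67437845 -0.07229485 dir 54.558723 t -0.06837874998393968 0.10848232859823662 q [-0.00842041  0.00819093] 407
lip 0.6541294 0.013176676 dir -33.431164 t -0.059764417564015404 0.2172636607082617 q [-0.00860857  0.0091195 ] 364
weight [ 0.74565181 -0.00997849  0.05712842]
nut [0.43592326 0.24317762 0.11603256]
scene table z 0.0018171279828682607
base deck (0.49249467253685, -0.07332512736320496) 0.052911434322595596 1230 mean [ 0.49542576 -0.07250335  0.06109135]
coupling [ 0.48843542 -0.06995835] 196 ang -1.666235744241561 0.04858149391227974
cap (0.4799008071422577, -0.261783242225647) 0.02774656191468239 413 [ 0.48259881 -0.26166965  0.10137442]
ledge pts 1398
lip 0.6597541 0.009735353 dir -36.96226 t -0.06746249229698693 0.06934138074526716 q [-0.00913874  0.00863592] 601
lip 0.6695778 -0.07999917 dir 55.027134 t -0.06032934512130038 0.07641533845880864 q [-0.00845192  0.0088561 ] 497
```

```bash
python3 - <<'E'
from h import *
from scipy.optimize import least_squares
for n in ['top','scene']:
    L=np.load(n+'_ledge.npy')[:,:2]
    def g(x,P):
        y=x[2]; n1=np.array([np.cos(y+np.pi/4),np.sin(y+np.pi/4)]); n2=np.array([np.cos(y-np.pi/4),np.sin(y-np.pi/4)])
        a=(P-x[:2])@n1-.064; b=(P-x[:2])@n2-.064; return np.where(abs(a)<abs(b),a,b),a,b
    x=np.array([.619,-.04,np.radians(10)])
    for w in (.02,.013,.012,.012):
        e,a,b=g(x,L); P=L[(abs(e)<w)&(np.hypot(a,b)<.16)&(np.minimum(a,b)<.075)]
        P=P[(g(x,P)[1]>-.09)&(g(x,P)[2]>-.09)]
        x=least_squares(lambda x:g(x,P)[0],x).x
    print(n,x[:2],np.degrees(x[2]),len(P))
    z=np.load(n+'0.npz'); im,d=z['im'],z['d']; p={k:z[k] for k in ['fx','fy','cx','cy','Rc','c']}
    hsv=cv2.cvtColor(im,cv2.COLOR_BGR2HSV); b=proj(p,[.490,-.0745,.071])[0]
    v,u=np.indices(d.shape); w=(np.hypot(u-b[0],v-b[1])<14)&(hsv[...,2]>120)
    X=ray(p,np.argwhere(w)[:,::-1],.071)[:,:2]; cc=X.mean(0); dx=X-cc; a=np.arctan2(dx[:,1],dx[:,0]); rr=np.hypot(*dx.T); k=rr>.008
    print('coupling',cc,len(X),np.degrees(np.angle((np.exp(4j*a[k])*rr[k]).sum())/4),rr.max(), 'axes per px',1/p['fx'])
p=viewer.camera_params('wrist'); print(np.array(p['hand_eye']).round(3),p['fx'])
s=read_state(); print(Ro.from_rotvec(s['tcp_rot']).as_matrix().round(3))
E
```

```text
top [ 0.61860337 -0.04048994] 9.341986486359533 556
coupling [ 0.49103491 -0.07423604] 119 -2.55198362575638 0.018840181876851964 axes per px 0.0020931598448705405
scene [ 0.62001025 -0.03970558] 9.470801928518567 797
coupling [ 0.49183504 -0.07346525] 141 -2.7957475604564954 0.036984150863100564 axes per px 0.0018199521911032633
[[ 0.    -0.952 -0.305  0.078]
 [ 1.     0.     0.001  0.001]
 [-0.001 -0.305  0.952 -0.069]
 [ 0.     0.     0.     1.   ]] 359.68313718674267
[[ 0.962  0.272 -0.001]
 [ 0.272 -0.962  0.002]
 [ 0.    -0.002 -1.   ]]
```

Emit:
jog_arm(
  increments=[
    [[0.76, -0.98, 0, 0, 0, 0, 0.18], [0.76, -0.98, 0, 0, 0, 0, 0.18], [0.76, -0.98, 0, 0, 0, 0, 0.18], [0.76, -0.98, 0, 0, 0, 0, 0.18], [0.76, -0.98, 0, 0, 0, 0, 0.18]],
  ],
  force=60,
)

```text
time: 0.52
tool_pos: [0.2536, -0.4751, 0.3031]
tcp_rot: [-3.111, -0.431, 0.0]
wrist_force: [0.4, 0.0, 0.8]
width: 0.586
grip_force: 0.0
```

Emit:
jog_arm(
  increments=[
    [[0.76, -0.98, 0, 0, 0, 0, 0.18], [0.76, -0.98, 0, 0, 0, 0, 0.18], [0.76, -0.98, 0, 0, 0, 0, 0.18], [0.76, -0.98, 0, 0, 0, 0, 0.18], [0.76, -0.98, 0, 0, 0, 0, 0.18]],
  ],
)

```text
time: 0.93
tool_pos: [0.3231, -0.3026, 0.3035]
tcp_rot: [-3.111, -0.431, 0.0]
wrist_force: [0.8, -0.6, 0.0]
width: 0.591
grip_force: 0.0
```

Emit:
jog_arm(
  increments=[
    [[0.76, -0.98, 0, 0, 0, 0, 0.18], [0.76, -0.98, 0, 0, 0, 0, 0.18], [0.76, -0.98, 0, 0, 0, 0, 0.18], [0.76, -0.98, 0, 0, 0, 0, 0.18], [0.76, -0.98, 0, 0, 0, 0, 0.18]],
  ],
)

```text
time: 1.35
tool_pos: [0.3927, -0.1302, 0.3037]
tcp_rot: [3.112, 0.431, 0.0]
wrist_force: [0.8, 0.0, -0.5]
width: 0.59
grip_force: 0.0
```

Emit:
jog_arm(
  increments=[
    [[0.76, -0.98, 0, 0, 0, 0, 0.18], [0, 0, 1, 0, 0, 0, 0.18], [0, 0, 1, 0, 0, 0, 0.18], [0, 0, 1, 0, 0, 0, 0.18], [0, 0, 0, 0, 0, 0, 0.18]],
  ],
)

```text
time: 1.77
tool_pos: [0.4025, -0.0956, 0.2078]
tcp_rot: [-3.106, -0.433, 0.017]
wrist_force: [-1.0, -0.3, -0.5]
width: 0.589
grip_force: 0.0
```

Emit:
jog_arm(
  increments=[
    [[0, 0.1, 0.95, 0, 0, 0, 0.18], [0, 0, 0.95, 0, 0, 0, 0.18], [0, 0, 0.95, 0, 0, 0, 0.18], [0, 0, 0.9, 0, 0, 0, 0.18], [0, 0, 0, 0, 0, 0, 0.18]],
  ],
)

```text
time: 2.18
tool_pos: [0.4042, -0.0997, 0.0979]
tcp_rot: [-3.108, -0.43, 0.013]
wrist_force: [-1.8, 0.1, -1.2]
width: 0.591
grip_force: 0.0
```

```bash
python3 - <<'E'
from h import *
im,d,p=cam('scene'); s=read_state(); print(s['tool_pos'],s['tcp_rot'],s['wrist_force'])
cv2.imwrite('pics/s1.png',cv2.resize(im[100:340,200:480],None,fx=2,fy=2))
E
```

```text
[ 0.40560078 -0.10004288  0.10000157] [-3.10923206 -0.43056435  0.00884929] [-0.05540085 -0.08698363  0.51480799]
```

View pics/s1.png

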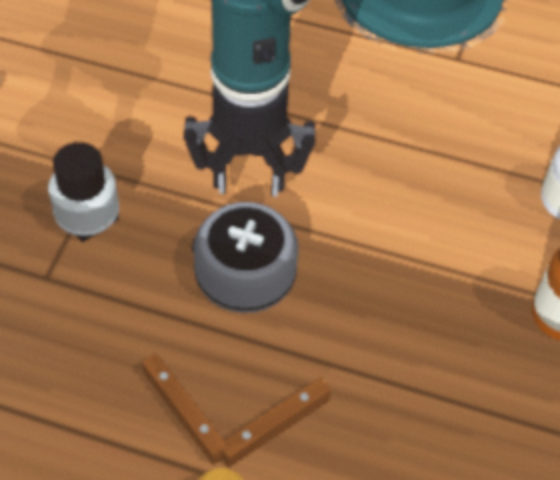

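The fingers straddle the line behind the base (crop, base at (245,250)) and the path to the ledge is free, so I'll push.

Emit:
jog_arm(
  increments=[
    [[0.3, 0, 0.25, 0, 0, 0, 0.18], [0.3, 0, 0, 0, 0, 0, 0.18], [0.3, 0, 0, 0, 0, 0, 0.18], [0.3, 0, 0, 0, 0, 0, 0.18], [0.3, 0, 0, 0, 0, 0, 0.18]],
  ],
)

```text
time: 2.65
tool_pos: [0.45, -0.0882, 0.0952]
tcp_rot: [-3.111, -0.434, 0.008]
wrist_force: [-10.0, -2.2, 8.4]
width: 0.593
grip_force: 5.7
```

Emit:
jog_arm(
  increments=[
    [[0.3, 0, 0, 0, 0, 0, 0.18], [0.3, 0, 0, 0, 0, 0, 0.18], [0.3, 0, 0, 0, 0, 0, 0.18], [0.3, 0, 0, 0, 0, 0, 0.18], [0.3, 0, 0, 0, 0, 0, 0.18]],
  ],
)

```text
time: 3.07
tool_pos: [0.4934, -0.076, 0.0952]
tcp_rot: [-3.112, -0.433, 0.007]
wrist_force: [-8.7, -2.3, 6.4]
width: 0.591
grip_force: 5.0
```

Emit:
jog_arm(
  increments=[
    [[0.3, 0, 0, 0, 0, 0, 0.18], [0.3, 0, 0, 0, 0, 0, 0.18], [0.3, 0, 0, 0, 0, 0, 0.18], [0.3, 0, 0, 0, 0, 0, 0.18], [0.1, 0, 0, 0, 0, 0, 0.18]],
  ],
)

```text
time: 3.48
tool_pos: [0.5326, -0.0651, 0.0954]
tcp_rot: [3.111, 0.433, -0.001]
wrist_force: [-4.6, -0.8, 1.6]
width: 0.589
grip_force: 2.8
```

```bash
cat >> h.py <<'E'
def base():
    im,d,p=cam('top'); C=cloud(d,p); m=(abs(C[...,2]-.0595)<.0045)&(abs(C[...,0]-.57)<.15)&(abs(C[...,1]+.05)<.12)
    hsv=cv2.cvtColor(im,cv2.COLOR_BGR2HSV); 
    return im,d,p,C,m,hsv
E
python3 - <<'E'
from h import *
im,d,p=cam('top'); s=read_state(); print(s['tool_pos'],s['wrist_force'])
cv2.imwrite('pics/t2.png',cv2.resize(im[120:300,240:440],None,fx=3,fy=3,interpolation=cv2.INTER_CUBIC))
E
```

```text
[ 0.53291468 -0.06506433  0.09530475] [-2.39600957  0.07276257  1.82450004]
```

View pics/t2.png

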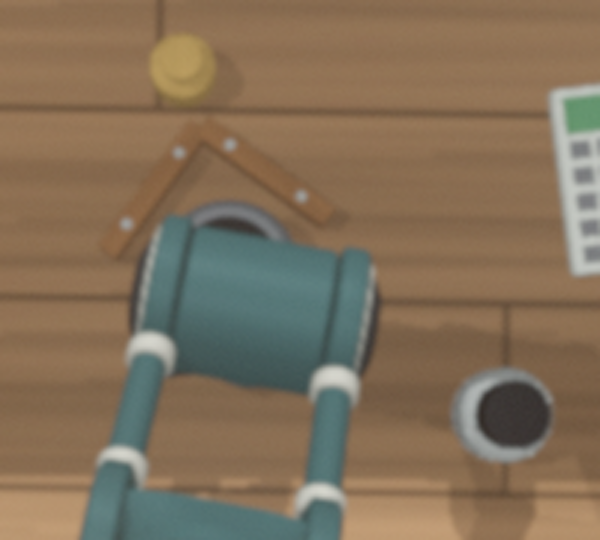

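The base is approaching the ledge, about 28 mm short, with its centre line on the corner.

Emit:
jog_arm(
  increments=[
    [[0.2, 0, 0, 0, 0, 0, 0.18], [0.2, 0, 0, 0, 0, 0, 0.18], [0.2, 0, 0, 0, 0, 0, 0.18], [0.1, 0, 0, 0, 0, 0, 0.18], [0.1, 0, 0, 0, 0, 0, 0.18]],
  ],
)

```text
time: 3.95
tool_pos: [0.5536, -0.059, 0.0948]
tcp_rot: [3.112, 0.433, -0.006]
wrist_force: [-9.7, -4.2, 8.4]
width: 0.59
grip_force: 5.9
```

Emit:
jog_arm(
  increments=[
    [[0.04, 0, 0, 0, 0, 0, 0.18], [0.04, 0, 0, 0, 0, 0, 0.18], [0.04, 0, 0, 0, 0, 0, 0.18], [0.04, 0, 0, 0, 0, 0, 0.18], [0, 0, 0, 0, 0, 0, 0.18]],
  ],
)

```text
time: 4.37
tool_pos: [0.5581, -0.0577, 0.0948]
tcp_rot: [-3.112, -0.432, 0.006]
wrist_force: [-8.1, -2.9, 6.2]
width: 0.59
grip_force: 4.9
```

Emit:
jog_arm(
  increments=[
    [[0.04, 0, 0, 0, 0, 0, 0.18], [0.04, 0, 0, 0, 0, 0, 0.18], [0.04, 0, 0, 0, 0, 0, 0.18], [0, 0, 0, 0, 0, 0, 0.18], [0, 0, 0, 0, 0, 0, 0.18]],
  ],
)

```text
time: 4.78
tool_pos: [0.5616, -0.0568, 0.0948]
tcp_rot: [3.112, 0.432, -0.005]
wrist_force: [-8.2, -2.0, 6.6]
width: 0.592
grip_force: 4.9
```

Emit:
jog_arm(
  increments=[
    [[0.04, 0, 0, 0, 0, 0, 0.18], [0.04, 0, 0, 0, 0, 0, 0.18], [0, 0, 0, 0, 0, 0, 0.18], [0, 0, 0, 0, 0, 0, 0.18], [0, 0, 0, 0, 0, 0, 0.18]],
  ],
)

```text
time: 5.2
tool_pos: [0.5625, -0.0564, 0.0948]
tcp_rot: [-3.112, -0.433, 0.011]
wrist_force: [-11.5, -3.4, 10.0]
width: 0.589
grip_force: 7.4
```

Emit:
jog_arm(
  increments=[
    [[0.04, 0, 0, 0, 0, 0, 0.18], [0.04, 0, 0, 0, 0, 0, 0.18], [0.04, 0, 0, 0, 0, 0, 0.18], [0, 0, 0, 0, 0, 0, 0.18], [0, 0, 0, 0, 0, 0, 0.18]],
  ],
)

```text
time: 5.62
tool_pos: [0.5631, -0.0562, 0.0946]
tcp_rot: [-3.111, -0.433, 0.022]
wrist_force: [-21.9, -7.8, 19.2]
width: 0.593
grip_force: 12.5
```

Emit:
jog_arm(
  increments=[
    [[-0.2, 0, 0, 0, 0, 0, 0.18], [-0.8, 0, 0, 0, 0, 0, 0.18], [0, 0, -1, 0, 0, 0, 0.18], [0, 0, -1, 0, 0, 0, 0.18], [0, 0, -1, 0, 0, 0, 0.18]],
  ],
)

```text
time: 6.03
tool_pos: [0.5398, -0.063, 0.1855]
tcp_rot: [-3.112, -0.431, -0.002]
wrist_force: [0.8, 0.3, 0.4]
width: 0.592
grip_force: 0.0
```

Emit:
jog_arm(
  increments=[
    [[1, 0, -1, 0, 0, 0, 1], [1, 0, -1, 0, 0, 0, 1], [1, 0, 0, 0, 0, 0, 1], [0, 0, 0, 0, 0, 0, 1], [0, 0, 0, 0, 0, 0, 1]],
  ],
)

```text
time: 6.45
tool_pos: [0.6274, -0.0382, 0.2446]
tcp_rot: [3.111, 0.433, 0.006]
wrist_force: [-0.9, -0.4, -0.4]
width: 0.998
grip_force: 0.0
```

```bash
python3 - <<'E'
from h import *
im,d,p=cam('wrist'); s=read_state(); print(s['tool_pos'],s['tcp_rot'],s['wrist_force'])
C=cloud(d,p); np.savez('w3.npz',im=im,d=d,**p); cv2.imwrite('pics/w3.png',im)
hsv=cv2.cvtColor(im,cv2.COLOR_BGR2HSV)
m=(abs(C[...,2]-.0595)<.004)&(np.hypot(C[...,0]-.62,C[...,1]+.04)<.07)
c,r=cv2.minEnclosingCircle(C[m][:,:2].astype(np.float32)); print('deck',c,r,m.sum(),np.median(C[m][:,2]))
k=(C[...,2]>.066)&(C[...,2]<.078)&(np.hypot(C[...,0]-.62,C[...,1]+.04)<.03)
X=C[k][:,:2]; cc=X.mean(0); dx=X-cc; a=np.arctan2(dx[:,1],dx[:,0]); rr=np.hypot(*dx.T); q=rr>.008
print('coupling',cc,k.sum(),np.degrees(np.angle((np.exp(4j*a[q])*rr[q]).sum())/4),rr.max())
E
```

```text
[ 0.62564918 -0.03843852  0.24325637] [3.11154063e+00 4.32893976e-01 8.50994587e-04] [-0.22260838 -0.17180507  0.23271329]
deck (0.6197611689567566, -0.03969001770019531) 0.049971260130405426 11746 0.05953496130477928
coupling [ 0.62034563 -0.03951921] 925 -5.490324217747341 0.019538626399574564
```

View pics/w3.png

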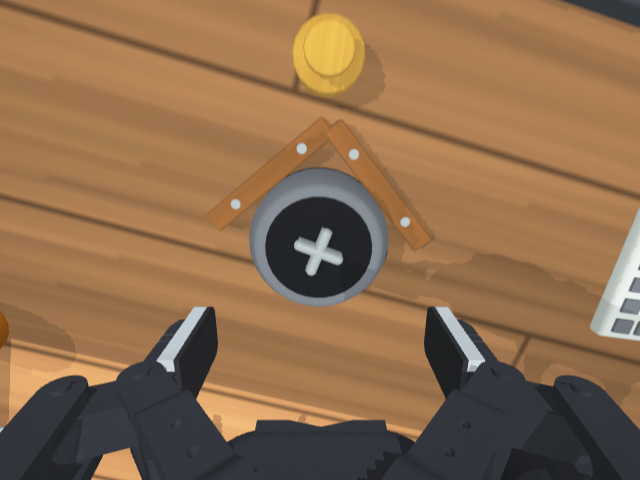

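The base sits in the corner with its centre at pixel (318,237), touching both lips. Its position matches the computed home. The coupling is at (318,251). Next I'll view the jar's feet from the side.

Emit:
jog_arm(
  increments=[
    [[-1, 0, 0, 0, 0, 0, 1], [-1, 0, 0, 0, 0, 0, 1], [-1, 0, 0, 0, 0, 0, 1], [-1, 0, 0, 0, 0, 0, 1], [-1, 0, 0.5, 0, 0, 0, 1]],
  ],
)

```text
time: 6.92
tool_pos: [0.4799, -0.0802, 0.2294]
tcp_rot: [3.11, 0.431, 0.005]
wrist_force: [0.7, 0.1, 0.9]
width: 1.002
grip_force: 0.0
```

Emit:
jog_arm(
  increments=[
    [[-1, 0, 0.8, 0, 0, 0, 1], [-1, 0, 0.8, 0, 0, 0, 1], [0, 0, 0.8, 0, 0, 0, 1], [0, 0, 0, 0, 0, 0, 1], [0, 0, 0, 0, 0, 0, 1]],
  ],
)

```text
time: 7.33
tool_pos: [0.4211, -0.0957, 0.1546]
tcp_rot: [-3.11, -0.43, 0.005]
wrist_force: [0.3, 0.4, 0.1]
width: 1.0
grip_force: 0.0
```

```bash
python3 - <<'E'
from h import *
im,d,p=cam('wrist'); s=read_state(); print(s['tool_pos'],s['tcp_rot'])
np.savez('w4.npz',im=im,d=d,**p); J=[.4805,-.2628]
b=proj(p,[[*J,0],[*J,.1]]); print(b)
u,v=b[0]; x0=int(max(0,min(u-110,420))); y0=int(max(0,min(v-110,280))); print(x0,y0)
cv2.imwrite('pics/w4.png',cv2.resize(im[y0:y0+200,x0:x0+220],None,fx=3,fy=3,interpolation=cv2.INTER_CUBIC))
# refine coupling & ledge from w3
z=np.load('w3.npz'); im,d=z['im'],z['d']; p={k:z[k] for k in ['fx','fy','cx','cy','Rc','c']}; C=cloud(d,p)
hsv=cv2.cvtColor(im,cv2.COLOR_BGR2HSV); vv,uu=np.indices(d.shape)
w=(np.hypot(uu-318,vv-251)<38)&(hsv[...,2]>130); X=ray(p,np.argwhere(w)[:,::-1],.069)[:,:2]
cc=X.mean(0); dx=X-cc; a=np.arctan2(dx[:,1],dx[:,0]); rr=np.hypot(*dx.T); q=rr>.008
print('coupling',cc,w.sum(),np.degrees(np.angle((np.exp(4j*a[q])*rr[q]).sum())/4),rr.max())
L=C[(abs(C[...,2]-.026)<.004)&(hsv[...,1]>120)&(np.hypot(C[...,0]-.65,C[...,1]+.04)<.14)][:,:2]-[.6198,-.0397]
for y in (54.4,-35.6):
    n=np.array([np.cos(np.radians(y)),np.sin(np.radians(y))]); t=L@n; o=L@[-n[1],n[0]]; k=(t>.045)&(t<.085)&(abs(o)<.05); print(y,np.percentile(t[k],[2,50,98]),k.sum())
E
```

```text
[ 0.42319701 -0.09605661  0.15622054] [-3.11180878e+00 -4.31117611e-01 -1.82765480e-04]
[[593.10728381 232.45597877]
 [781.02449145 306.91506158]]
420 122
coupling [ 0.61993428 -0.03956463] 1000 -5.432634766965929 0.01925366082823917
54.4 [0.05483644 0.06376683 0.07209535] 2634
-35.6 [0.05456638 0.06339295 0.07180242] 2549
```

View pics/w4.png

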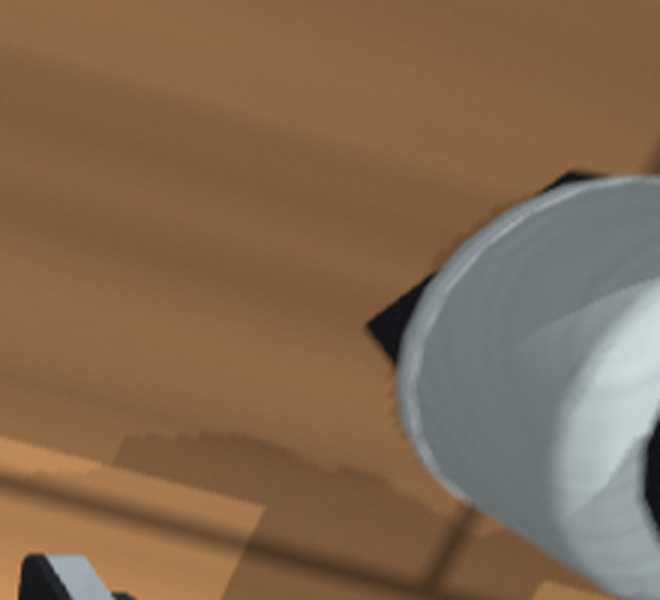

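The crop shows a foot corner at (367,325) and the next foot's corner at (570,172). The outer feet edge runs between them, and a side edge runs to (398,362).

```bash
python3 - <<'E'
from h import *
z=np.load('w4.npz'); p={k:z[k] for k in ['fx','fy','cx','cy','Rc','c']}
f=lambda x,y:(420+x/3-.33,122+y/3-.33)
P=ray(p,[f(367,325),f(433,275),f(545,192),f(570,172),f(398,362)],0.)[:,:2]; print(P)
for i,j in((0,1),(0,2),(0,3),(0,4)):
    v=P[j]-P[i]; print(i,j,np.linalg.norm(v),(np.degrees(np.arctan2(v[1],v[0]))+45)%90-45)
m=(P[0]+P[3])/2; v=(P[3]-P[0]); n=np.array([-v[1],v[0]]); print(m+n/2,m-n/2)
E
```

```text
[[ 0.47301641 -0.23023884]
 [ 0.48688347 -0.23869728]
 [ 0.50916193 -0.25268863]
 [ 0.51426139 -0.25556735]
 [ 0.46721059 -0.24053275]]
0 1 0.016243169128630566 -31.38176820974898
0 2 0.04254987217578908 -31.84419285873646
0 3 0.048401254318010296 -31.5540498011256
0 4 0.01181830092881931 -29.423232991402443
[ 0.50630315 -0.2222806 ] [ 0.48097465 -0.26352558]
```

Emit:
jog_arm(
  increments=[
    [[0, 0, -1, 0, 0, 0, 1], [0, 0.9, -1, 0, 0, 0, 1], [0, 0.98, 0, 0, 0, 0, 1], [0, 0.98, 0, 0, 0, 0, 1], [0, 0.98, 0, 0, 0, 0, 1]],
  ],
)

```text
time: 7.8
tool_pos: [0.4575, -0.2087, 0.2196]
tcp_rot: [3.108, 0.434, 0.009]
wrist_force: [0.8, 0.5, 0.7]
width: 0.996
grip_force: 0.0
```

Emit:
jog_arm(
  increments=[
    [[0, 0.98, 0, 0, 0, 0, 1], [0, 0.98, 0, 0, 0, 0, 1], [0.32, 0.07, 0, 0, 0, 0, 1], [0, 0, 0, 0, 0, 0, 1], [0, 0, 0, 0, 0, 0, 1]],
  ],
)

```text
time: 8.22
tool_pos: [0.4817, -0.2628, 0.2171]
tcp_rot: [3.111, 0.433, 0.002]
wrist_force: [-0.2, 0.0, 0.6]
width: 0.997
grip_force: 0.0
```

```bash
cat >> h.py <<'E'
def to(xyz):
    s=read_state(); R=Ro.from_rotvec(s['tcp_rot']).as_matrix(); print(s['tool_pos'],'yaw',np.degrees(np.arctan2(R[1,0],R[0,0])),'tilt',R[:,2].round(4),'units',(R.T@(np.array(xyz)-s['tool_pos'])/.03).round(2))
E
python3 -c "
from h import *
im,d,p=cam('wrist'); C=cloud(d,p); m=(abs(C[...,2]-.1)<.004)&(np.hypot(C[...,0]-.4805,C[...,1]+.263)<.04)
print(cv2.minEnclosingCircle(C[m][:,:2].astype(np.float32)),m.sum(),C[m].mean(0))
to([.4807,-.2632,.136])"
```

```text
((0.4805227518081665, -0.2630728781223297), 0.026101406663656235) 6027 [ 0.48186669 -0.26254441  0.09919148]
[ 0.48101775 -0.26220265  0.21662106] yaw 15.862121320559806 tilt [ 5.e-04 -1.e-04 -1.e+00] units [-0.02  0.03  2.69]
```

Emit:
jog_arm(
  increments=[
    [[0, 0.03, 0.9, 0, 0, 0, 1], [0, 0, 0.9, 0, 0, 0, 1], [0, 0, 0.6, 0, 0, 0, 1], [0, 0, 0.28, 0, 0, 0, 1], [0, 0, 0, 0, 0, 0, 1]],
  ],
  force=40,
)

```text
time: 8.68
tool_pos: [0.479, -0.2617, 0.1333]
tcp_rot: [-3.108, -0.434, 0.006]
wrist_force: [-0.6, 0.6, 0.5]
width: 1.0
grip_force: 0.0
```

Emit:
jog_arm(
  increments=[
    [[0, 0, 0, 0, 0, 0, -1], [0, 0, 0, 0, 0, 0, -1], [0, 0, 0, 0, 0, 0, -1], [0, 0, 0, 0, 0, 0, -1], [0, 0, 0, 0, 0, 0, -1]],
  ],
  force=40,
)

```text
time: 9.1
tool_pos: [0.4818, -0.264, 0.1375]
tcp_rot: [3.11, 0.431, 0.004]
wrist_force: [-1.2, 2.9, 6.7]
width: 0.596
grip_force: 41.2
```

Emit:
jog_arm(
  increments=[
    [[0, 0, -0.5, 0, 0, 0, -1], [0, 0, -1, 0, 0, 0, -1], [0, 0, -1, 0, 0, 0, -1], [0, 0, -1, 0, 0, 0, -1], [0, 0, -0.5, 0, 0, 0, -1]],
  ],
)

```text
time: 9.52
tool_pos: [0.4819, -0.2646, 0.2596]
tcp_rot: [3.108, 0.431, 0.007]
wrist_force: [0.2, -0.6, -2.6]
width: 0.598
grip_force: 43.0
```

Emit:
jog_arm(
  increments=[
    [[0.4, -0.4, 0, 0, 0, 0, -1], [0.75, -0.7, 0, 0, 0, 0, -1], [0.75, -0.7, 0, 0, 0, 0, -1], [0.75, -0.7, 0, 0, 0, 0, -1], [0.75, -0.7, 0, 0, 0, 0, -1]],
  ],
)

```text
time: 9.93
tool_pos: [0.5528, -0.1425, 0.2553]
tcp_rot: [3.112, 0.431, -0.0]
wrist_force: [-0.6, -2.0, -3.8]
width: 0.598
grip_force: 43.0
```

Emit:
jog_arm(
  increments=[
    [[0.75, -0.7, 0, 0, 0, 0, -1], [0.75, -0.7, 0, 0, 0, 0, -1], [0.75, -0.7, 0, 0, 0, 0, -1], [0.5, -0.4, 0, 0, 0, 0, -1], [0.3, -0.2, 0, 0, 0, 0, -1]],
  ],
)

```text
time: 10.35
tool_pos: [0.6195, -0.0384, 0.2551]
tcp_rot: [-3.111, -0.435, -0.0]
wrist_force: [-1.4, -0.7, -2.9]
width: 0.599
grip_force: 43.0
```

Emit:
jog_arm(
  increments=[
    [[0, 0, 0, 0, 0, -0.9, -1], [0, 0, 0, 0, 0, -0.9, -1], [0, 0, 0, 0, 0, -0.9, -1], [0, 0, 0, 0, 0, -0.9, -1], [0, 0, 0, 0, 0, -0.77, -1]],
  ],
)

```text
time: 10.77
tool_pos: [0.6182, -0.0414, 0.255]
tcp_rot: [2.93, 1.133, -0.002]
wrist_force: [0.3, -0.1, -2.5]
width: 0.595
grip_force: 43.0
```

```bash
python3 -c "
from h import *
im,d,p=cam('scene'); s=read_state(); print(s['wrist_force'],s['width'],s['q'])
to([.6198,-.0397,.2175])
u,v=map(int,proj(p,[.62,-.04,.1])[0]); cv2.imwrite('pics/s5.png',cv2.resize(im[v-90:v+90,u-100:u+100],None,fx=3,fy=3,interpolation=cv2.INTER_CUBIC))"
```

```text
[-0.53367195 -0.74546972 -3.21111229] 0.5979793698054798 [-1.06853477e-01  1.95203189e-01  1.77978813e+00 -7.25462036e-04
  1.16754110e+00  7.23721330e-01]
[ 0.6181818  -0.04144922  0.25501481] yaw 42.427906480536464 tilt [-1.e-03 -6.e-04 -1.e+00] units [ 0.08 -0.01  1.25]
```

View pics/s5.png

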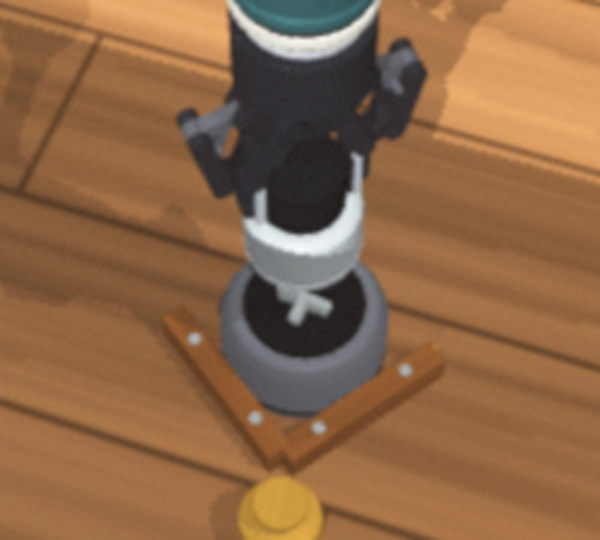

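The jar hangs upright above the coupling at (300,300) in the crop. I'll lower it slowly.

Emit:
jog_arm(
  increments=[
    [[0.06, 0, 0.5, 0, 0, 0, -1], [0, 0, 0.5, 0, 0, 0, -1], [0, 0, 0.25, 0, 0, 0, -1], [0, 0, 0.1, 0, 0, 0, -1], [0, 0, 0, 0, 0, 0, -1]],
  ],
)

```text
time: 11.23
tool_pos: [0.6191, -0.0398, 0.2136]
tcp_rot: [-2.932, -1.124, 0.004]
wrist_force: [0.8, -0.0, -2.2]
width: 0.597
grip_force: 43.0
```

Emit:
jog_arm(
  increments=[
    [[0, 0, 0.07, 0, 0, 0, -1], [0, 0, 0.07, 0, 0, 0, -1], [0, 0, 0.05, 0, 0, 0, -1], [0, 0, 0, 0, 0, 0, -1], [0, 0, 0, 0, 0, 0, -1]],
  ],
)

```text
time: 11.65
tool_pos: [0.6201, -0.0394, 0.2095]
tcp_rot: [2.933, 1.126, 0.001]
wrist_force: [1.0, 0.1, -3.5]
width: 0.596
grip_force: 43.0
```

```bash
python3 -c "
from h import *
s=read_state(); print(s['wrist_force'],s['torque']); to([.6198,-.0397,.1975])"
```

```text
[ 0.97962109  0.14185765 -3.50276347] [-0.03396717  0.00647664 -0.01732135]
[ 0.62013001 -0.03944331  0.20950524] yaw 42.01976889505027 tilt [ 4.e-04 -1.e-04 -1.e+00] units [-0.01 -0.    0.4 ]
```

Emit:
jog_arm(
  increments=[
    [[0, 0, 0.05, 0, 0, 0, -1], [0, 0, 0.05, 0, 0, 0, -1], [0, 0, 0, 0, 0, 0, -1], [0, 0, 0, 0, 0, 0, -1], [0, 0, 0, 0, 0, 0, -1]],
  ],
)

```text
time: 12.07
tool_pos: [0.62, -0.0394, 0.2062]
tcp_rot: [-2.933, -1.126, 0.0]
wrist_force: [1.1, -0.3, -2.4]
width: 0.596
grip_force: 43.0
```

Already below the blocked height with no contact force, so the slots are going over the arms.

Emit:
jog_arm(
  increments=[
    [[0, 0, 0.05, 0, 0, 0, -1], [0, 0, 0.05, 0, 0, 0, -1], [0, 0, 0.05, 0, 0, 0, -1], [0, 0, 0, 0, 0, 0, -1], [0, 0, 0, 0, 0, 0, -1]],
  ],
)

```text
time: 12.48
tool_pos: [0.6198, -0.0394, 0.2014]
tcp_rot: [-2.932, -1.126, 0.001]
wrist_force: [-0.4, 1.5, -3.7]
width: 0.599
grip_force: 43.0
```

Emit:
jog_arm(
  increments=[
    [[0, 0, 0.05, 0, 0, 0, -1], [0, 0, 0.04, 0, 0, 0, -1], [0, 0, 0, 0, 0, 0, -1], [0, 0, 0, 0, 0, 0, -1], [0, 0, 0, 0, 0, 0, -1]],
  ],
)

```text
time: 12.9
tool_pos: [0.62, -0.0395, 0.199]
tcp_rot: [-2.933, -1.126, -0.0]
wrist_force: [0.1, -1.0, -2.8]
width: 0.596
grip_force: 43.0
```

Emit:
jog_arm(
  increments=[
    [[0, 0, 0.04, 0, 0, 0, -1], [0, 0, 0.03, 0, 0, 0, -1], [0, 0, 0, 0, 0, 0, -1], [0, 0, 0, 0, 0, 0, -1], [0, 0, 0, 0, 0, 0, -1]],
  ],
)

```text
time: 13.32
tool_pos: [0.6203, -0.0394, 0.1976]
tcp_rot: [2.932, 1.126, 0.001]
wrist_force: [-1.1, 0.2, 2.1]
width: 0.598
grip_force: 43.3
```

Seated at the expected height with only a light force. I'll release and retreat.

Emit:
jog_arm(
  increments=[
    [[0, 0, 0, 0, 0, 0, 0.4], [0, 0, 0, 0, 0, 0, 0.7], [0, 0, 0, 0, 0, 0, 1], [0, 0, 0, 0, 0, 0, 1], [0, 0, 0, 0, 0, 0, 1]],
  ],
)

```text
time: 13.73
tool_pos: [0.6201, -0.0395, 0.1969]
tcp_rot: [2.933, 1.126, 0.0]
wrist_force: [0.1, -1.1, -0.5]
width: 1.001
grip_force: 0.0
```

Emit:
jog_arm(
  increments=[
    [[0, 0, -0.3, 0, 0, 0, 1], [0, 0, -1, 0, 0, 0, 1], [0, 0, -1, 0, 0, 0, 1], [0, 0, -1, 0, 0, 0, 1], [0, 0, -0.7, 0, 0, 0, 1]],
  ],
)

```text
time: 14.15
tool_pos: [0.6208, -0.0395, 0.321]
tcp_rot: [2.931, 1.126, 0.006]
wrist_force: [0.5, 0.0, 0.4]
width: 0.998
grip_force: 0.0
```

Emit:
jog_arm(
  increments=[
    [[-0.9, 0, 0, 0, 0, 0, 1], [-0.9, 0, 0, 0, 0, 0, 1], [-0.9, 0, 0, 0, 0, 0, 1], [-0.9, 0, 0, 0, 0, 0, 1], [0, 0, 0, 0, 0, 0, 1]],
  ],
)

```text
time: 14.57
tool_pos: [0.537, -0.114, 0.3177]
tcp_rot: [2.933, 1.123, -0.003]
wrist_force: [0.5, -0.5, -0.7]
width: 0.997
grip_force: 0.0
```

Emit:
jog_arm(
  increments=[
    [[-0.9, 0, 0, 0, 0, 0, 1], [-0.9, 0, 0, 0, 0, 0, 1], [-0.9, 0, 0, 0, 0, 0, 1], [0, 0, 0, 0, 0, 0, 1], [0, 0, 0, 0, 0, 0, 1]],
  ],
)

```text
time: 14.98
tool_pos: [0.4794, -0.1665, 0.3177]
tcp_rot: [2.933, 1.123, 0.002]
wrist_force: [0.4, 0.3, 0.5]
width: 1.0
grip_force: 0.0
```

```bash
python3 -c "
from h import *
s=read_state(); print(s['tool_pos'],s['wrist_force'],s['width'])
for n in ('top','scene'):
    im,d,p=cam(n); C=cloud(d,p); r=np.hypot(C[...,0]-.62,C[...,1]+.04)
    m=(C[...,2]>.15)&(C[...,2]<.18)&(r<.045); Q=C[m]; print(n,'cap',np.median(Q[:,2]),cv2.minEnclosingCircle(Q[abs(Q[:,2]-np.median(Q[:,2]))<.004][:,:2].astype(np.float32)),len(Q))
u,v=map(int,proj(p,[.62,-.04,.08])[0]); cv2.imwrite('pics/s6.png',cv2.resize(im[v-90:v+90,u-100:u+100],None,fx=3,fy=3,interpolation=cv2.INTER_CUBIC))"
```

```text
[ 0.47942653 -0.16647571  0.31767607] [0.41160032 0.25189311 0.51693461] 1.0000731663597424
top cap 0.15957899187262448 ((0.6185474395751953, -0.04061602056026459), 0.025923078879714012) 473
scene cap 0.16130649473789926 ((0.6192086935043335, -0.039915259927511215), 0.027025926858186722) 635
```

View pics/s6.png

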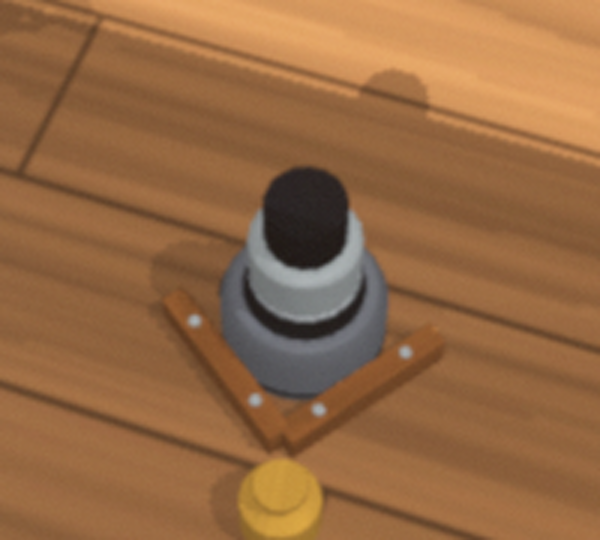

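The jar stands upright at (306,260) in the crop, with its cap top at 0.160 m, so it is fully down. The base is still in the corner.

```bash
python3 -c "
from workcell import bot
print(bot.finish_job())"
```

```text
the job is handed in; nothing more can be done
None
```

The job is handed in: the base touches both lips of the ledge, the jar is fully down over the coupling (cap top at 160 mm, unforced), and the arm is clear, at about 15 s of the 70 s allowed.

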